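Start the dinner timers in order

TASK

Dinner goes on, longest dish first: start the push-down kitchen timers by pressing their knobs down from above with the fingertips, first the blue one, then the yellow, then the red, each pressed gently until its knob is down and stays down. Do not press the white timer, do not pick up, tip or shift any timer, and leave the other things on the worktop where they are.

Things in the scene. Friction and masses are not known exactly. Their poses are not given: they have to be found in the camera images.
- timer_blue: blue push-down kitchen timer, loose on the worktop, about 0.3 kg, blue round case 62 mm across at the base and 34 mm high with a blue mushroom knob above it; round about its upright z axis, so its yaw does not matter; origin at the centre of its underside, z up
- blue_knob_top (a point): centre of the flat top of the blue timer's knob (knob 34 mm across, its top 62 mm above the worktop while up); it goes down with the knob, z up
- blue_plunger (a joint): how far the blue timer's knob is pushed down, in m: 0 = up (at the start), 0.012 = down; it needs about 3 N all the way, does not spring back, stays where it is left (running), and at 0.012 meets a rubber pad that gives up to 6 mm more at about 2 N per mm (pad travel is not counted in this value and springs back); more than 0.007 counts as pressed
- timer_yellow: yellow push-down kitchen timer, loose on the worktop, about 0.3 kg, yellow round case 62 mm across at the base and 34 mm high with a yellow mushroom knob above it; round about its upright z axis, so its yaw does not matter; origin at the centre of its underside, z up
- yellow_knob_top (a point): centre of the flat top of the yellow timer's knob (knob 34 mm across, its top 62 mm above the worktop while up); it goes down with the knob, z up
- yellow_plunger (a joint): how far the yellow timer's knob is pushed down, in m: 0 = up (at the start), 0.012 = down; it needs about 3 N all the way, does not spring back, stays where it is left (running), and at 0.012 meets a rubber pad that gives up to 6 mm more at about 2 N per mm (pad travel is not counted in this value and springs back); more than 0.007 counts as pressed
- timer_red: red push-down kitchen timer, loose on the worktop, about 0.3 kg, red round case 62 mm across at the base and 34 mm high with a red mushroom knob above it; round about its upright z axis, so its yaw does not matter; origin at the centre of its underside, z up
- red_knob_top (a point): centre of the flat top of the red timer's knob (knob 34 mm across, its top 62 mm above the worktop while up); it goes down with the knob, z up
- red_plunger (a joint): how far the red timer's knob is pushed down, in m: 0 = up (at the start), 0.012 = down; it needs about 3 N all the way, does not spring back, stays where it is left (running), and at 0.012 meets a rubber pad that gives up to 6 mm more at about 2 N per mm (pad travel is not counted in this value and springs back); more than 0.007 counts as pressed
- timer_white: white push-down kitchen timer, loose on the worktop, about 0.3 kg, white round case 62 mm across at the base and 34 mm high with a white mushroom knob above it; round about its upright z axis, so its yaw does not matter; origin at the centre of its underside, z up
- white_knob_top (a point): centre of the flat top of the white timer's knob (knob 34 mm across, its top 62 mm above the worktop while up); it goes down with the knob, z up
- white_plunger (a joint): how far the white timer's knob is pushed down, in m: 0 = up (at the start), 0.012 = down; it needs about 3 N all the way, does not spring back, stays where it is left (running), and at 0.012 meets a rubber pad that gives up to 6 mm more at about 2 N per mm (pad travel is not counted in this value and springs back); more than 0.007 counts as pressed
- salt: bystander: white glass salt shaker with a tin cap, 42 mm across, 74 mm high, standing behind the timers; origin at the centre of its underside
- eggcup: bystander: cream egg cup, 49 mm across, 60 mm high, standing to the right of the timers; origin at the centre of its underside
- spoon: bystander: metal teaspoon 130 x 27 x 11 mm lying to the left of the timers; origin at its middle, underside, x along it
- candle: bystander: cream stub of a household candle standing upright, 22 mm across, 51 mm high, behind the timers; origin at the centre of its underside
Not all that is in view belongs to the job. What is shaped like the timer_white but green or turquoise is not meant.

How it is judged:
By the outcome, as a careful person would: the job done as asked, in the order asked, and still so for the second after the job is handed in, with the robot touching nothing.
It also fails if it takes over 48 s, if anything falls off the work surface, if the arm or the gripper's body presses on something with over 40 N, if the wrist force passes 120 N, or if a joint passes its speed limit or range.

ROBOT

A 7-joint arm with a two-finger parallel gripper is mounted at the origin on a cart in front of the work surface, level with it; the furniture and walls round the work are solid. World frame = base frame: x ahead of the robot, y to its left, z up, the work surface at z = 0. Lengths are in m, angles in rad, forces in N, time in s.
With the tool pointing down it reaches from about 0.4 to 0.85 m from the base axis. Payload 6.9 kg.
Tool frame: the origin (TCP) lies midway between the tips of the shut fingers; the grasp point (between the pads) lies behind it (ctrl.pinch_z is the z of the grasp point in the tool frame, in m); z points along the fingers, y is the direction in which the jaws open and shut (so a half turn about z gives the same grasp; the last joint's range is limited). The gripper opens to 85 mm and grips with 20 to 120 N. Pads are 22 mm wide; open, the fingers measure 114 mm over their backs; the gripper's body (76 mm by 85 mm) begins 54 mm behind the grasp point. The pads swing forward as they close: fully open they stand 13 mm farther back than shut.
Start: joints at [-1.139, 0.507, -0.238, 1.5, 0.126, 1.149, -0.155], TCP at [0.2, 0.592, 0.231] pointing down, gripper open.
Joint ranges: [-3.08, 3.08], [-0.24, 2.05], [-1.43, 1.35], [0, 2.5], [-1.52, 4.66], [0.17, 1.96], [-2.89, 2.89]. Speed limits (rad/s): [2.39, 2.39, 3.14, 3.14, 3.14, 3.14, 3.14].

INTERFACE

Orientations are given as a unit quaternion [w, x, y, z].
In Python, from station import ctrl, get_state, vision, ticket, models gives the robot as it stands. Calls block until the motion is done:
- ctrl.movep(position, orientation): joint-space move of the TCP to a pose.
- ctrl.movel(position, frame=None, max_speed=0.15): straight line of the TCP; frame=None keeps the orientation; max_speed is the mean speed in m/s.
- ctrl.set_joints(angles): joint-space move.
- ctrl.ungrasp() and ctrl.close_gripper(force=None): open the fingers fully, or close them until they stop; force is the grip in N (None keeps the last).
- ctrl.pause(seconds).
- ctrl.ik(position, orientation): joint angles nearest the present ones, or None.
- get_state(): the state.
- vision.grab_frame(name): name is "side" or "top"; returns (picture, depth): 480x640x3 uint8, blue, green, red; 480x640 float32, m along the optical axis (not along the pixel's ray), 0 where there is no reading.
- vision.camera_info(name): a dict with "mtx" (3x3 intrinsics, pixels), "dist_coeffs" ([k1, k2, p1, p2, k3] as OpenCV has them; the pictures are not rectified), "R" (3x3) and "t" (3): a world point X has camera coordinates R X + t. Camera axes: x right, y down, z forward; pixel columns grow to the right and rows downward; lengths in m; the calibration is good to about 2 mm. A picture is of the moment at which its call begins. camera_info takes no time and is no camera call.
A pose or a line that the arm cannot do raises ctrl.Unreachable and nothing moves.
- ticket.close_job(): hands the job in, once; it reports no verdict.
Trained networks look in the newest picture that a camera, given by its name, has taken for a name from the list of things; names that differ only in an ending like _2 or _b are one class to them, and where a whole thing is asked for, a point or a joint stands for the part that bears it (a point fixed in the world has none). Each returns a list of dicts, best first, with "p" (0 to 1); they miss things now and then, are a little off and sometimes report something else, mostly with a low value. They report only what shows in the picture. A call takes as long as a camera call. They do not tell look-alikes from the thing itself.
- models.recognise(camera, target): "point" ([column, row] in pixels, amid what is visible of it).
- models.masks_of(camera, target): "mask" (480x640 bool, what is visible of it) and "point" ([column, row] in pixels, amid what is visible of it).
The state is a dict: "time": time; "qpos": joint angles; "qd": joint speeds; "tau": joint torques, N m; "tcp_pos": TCP position; "eef_rot": TCP orientation; "contact_force": force on the tool from outside, world axes, zero at the start; "wrist_torque": the same for the moment, N m; "width": finger opening in m.
Only numpy, scipy, OpenCV 4.12 (cv2) and the standard library are available. Lean on these libraries where they do the work, as an engineer would, in place of code of your own. Each camera call takes 0.05 s, during which the arm holds its last target.

## Working session

There is one attempt and no reset: what is moved stays moved. The work goes in short steps, each a Python script; the robot and the scene stay as the last script left them, time stands still between calls to the robot, and variables do not carry over. Pictures are saved under pics/ and viewed, and the job is handed in when it is done.

```bash
mkdir -p pics; ls
python3 - <<'E'
from station import ctrl,get_state,vision
import cv2,numpy as np
s=get_state();print(s['time'],s['tcp_pos'],s['eef_rot'],s['width'],s['contact_force'],ctrl.pinch_z)
for n in('top','side'):
    p,d=vision.grab_frame(n);cv2.imwrite(f'pics/{n}0.png',p);np.save(f'pics/{n}0.npy',d)
    c=vision.camera_info(n);print(n,{k:np.round(v,3).tolist() for k,v in c.items()})
E
```

```text
pics
0.0 [0.19996904 0.59159415 0.23040329] [-1.02874772e-04  1.62160135e-01  9.86764020e-01 -9.21302304e-04] 0.08555764818087222 [ 0.19288521 -0.71070014 -0.10072552] -0.0187
top {'mtx': [[566.161, 0.0, 320.848], [0.0, 566.161, 239.514], [0.0, 0.0, 1.0]], 'dist_coeffs': [-0.11, 0.0, 0.0, 0.0, 0.0], 'R': [[0.013, -1.0, -0.007], [-0.99, -0.011, -0.14], [0.14, 0.009, -0.99]], 't': [-0.016, 0.562, 1.501]}
side {'mtx': [[578.366, 0.0, 314.222], [0.0, 578.366, 237.577], [0.0, 0.0, 1.0]], 'dist_coeffs': [-0.022, 0.0, 0.0, 0.0, 0.0], 'R': [[-0.999, 0.034, 0.026], [-0.013, 0.331, -0.944], [-0.041, -0.943, -0.33]], 't': [0.58, 0.098, 1.417]}
```

View pics/top0.png

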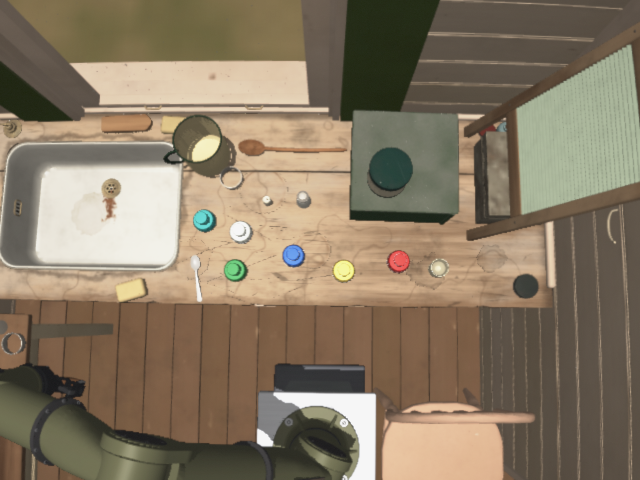

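View pics/side0.png

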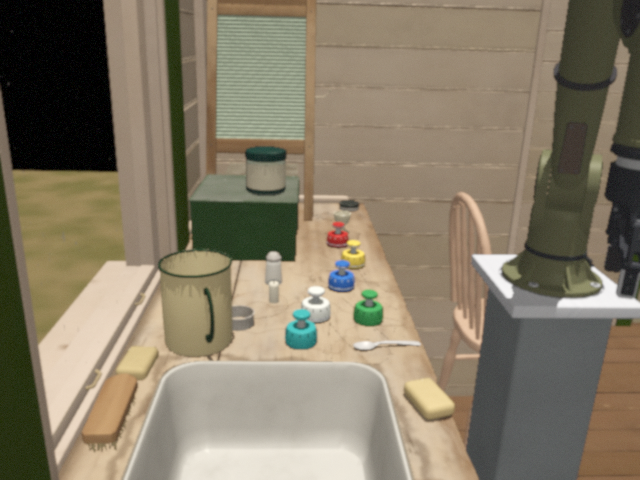

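```bash
cat > h.py <<'E'
import cv2,numpy as np
from station import vision
def ray(cam,u,v):
    c=vision.camera_info(cam);R=np.array(c['R']);t=np.array(c['t'])
    p=cv2.undistortPoints(np.array([[[u,v]]],float),np.array(c['mtx']),np.array(c['dist_coeffs']))[0,0]
    return -R.T@t, R.T@np.array([p[0],p[1],1.])
def onplane(cam,u,v,z):
    o,d=ray(cam,u,v);return o+d*(z-o[2])/d[2]
def atdepth(cam,u,v,z):
    o,d=ray(cam,u,v);return o+d*z
def proj(cam,X):
    c=vision.camera_info(cam);R=np.array(c['R']);t=np.array(c['t'])
    return cv2.projectPoints(np.array([X],float),cv2.Rodrigues(R)[0],t,np.array(c['mtx']),np.array(c['dist_coeffs']))[0].ravel()
E
python3 - <<'E'
from h import *
from station import models
for cam in('top','side'):
    im=cv2.imread(f'pics/{cam}0.png');d=np.load(f'pics/{cam}0.npy')
    hsv=cv2.cvtColor(im,cv2.COLOR_BGR2HSV)
    for n,px in dict(blue=((293,255),(342,280)),yellow=((343,270),(353,257)),red=((399,261),(338,237))).items():
        u,v=px[cam=='side']
        lo,hi={'blue':(105,130),'yellow':(22,35),'red':(172,186)}[n]
        H=hsv[...,0].astype(int); H=np.where((H<8)&(n=='red'),H+180,H)
        m=((H>=lo)&(H<=hi)&(hsv[...,1]>130)).astype(np.uint8)
        w=np.zeros_like(m);w[v-22:v+22,u-22:u+22]=1;m*=w
        ys,xs=np.nonzero(m)
        P=np.array([atdepth(cam,x,y,d[y,x]) for x,y in zip(xs,ys) if d[y,x]>0])
        k=P[P[:,2]>0.052]
        print(cam,n,len(xs),(xs.min(),xs.max(),ys.min(),ys.max()),'all',P.min(0).round(3),P.max(0).round(3),'knob',len(k),k.mean(0).round(4) if len(k) else '',((k.min(0)+k.max(0))/2).round(4) if len(k) else '')
    if 1:
        s=im[180:300,180:420] if cam=='top' else im[200:360,260:420]
        cv2.imwrite(f'pics/crop_{cam}.png',cv2.resize(s,None,fx=3.3,fy=3.3,interpolation=cv2.INTER_CUBIC))
E
```

```text
top blue 316 (np.int64(283), np.int64(303), np.int64(245), np.int64(265)) all [0.492 0.039 0.016] [0.547 0.093 0.067] knob 122 [0.5203 0.0674 0.061 ] [0.5207 0.0672 0.0595]
top yellow 60 (np.int64(333), np.int64(353), np.int64(260), np.int64(281)) all [ 0.451 -0.098  0.02 ] [ 0.508 -0.043  0.065] knob 4 [ 0.4645 -0.0737  0.0604] [ 0.4645 -0.0738  0.0606]
top red 354 (np.int64(388), np.int64(409), np.int64(250), np.int64(272)) all [ 0.477 -0.251  0.019] [ 0.538 -0.193  0.071] knob 120 [ 0.5078 -0.2218  0.0613] [ 0.5075 -0.222   0.0623]
side blue 320 (np.int64(330), np.int64(352), np.int64(261), np.int64(287)) all [0.499 0.054 0.013] [0.549 0.104 0.064] knob 45 [0.5223 0.0753 0.0615] [0.5223 0.0732 0.0607]
side yellow 276 (np.int64(342), np.int64(364), np.int64(241), np.int64(264)) all [ 0.455 -0.088  0.013] [ 0.51  -0.033  0.063] knob 44 [ 0.4843 -0.0635  0.0615] [ 0.4836 -0.0639  0.0609]
side red 265 (np.int64(327), np.int64(347), np.int64(222), np.int64(243)) all [ 0.484 -0.32   0.001] [ 0.539 -0.184  0.064] knob 43 [ 0.5103 -0.2148  0.0612] [ 0.5103 -0.2137  0.0605]
```

View pics/crop_top.png

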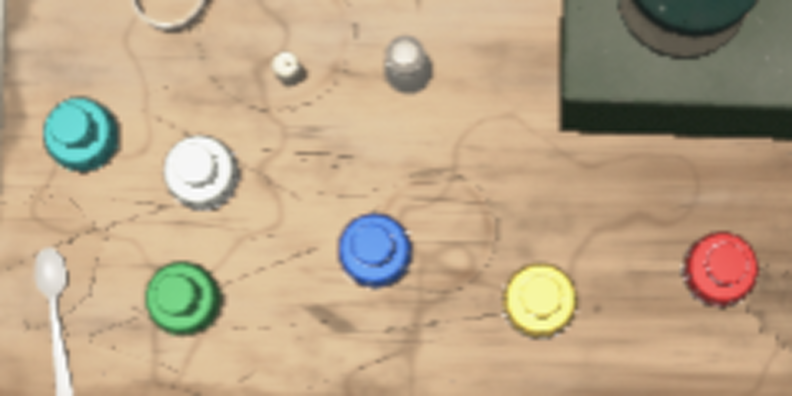

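View pics/crop_side.png

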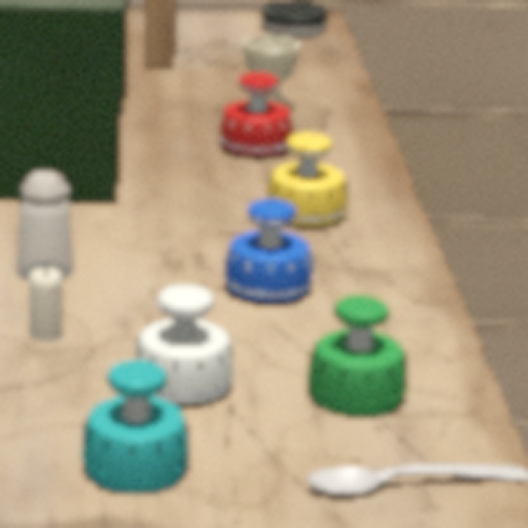

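Run:
```python
from h import *
im=cv2.imread('pics/top0.png');d=np.load('pics/top0.npy')
for n,(u,v),x in(('blue',(293,254.3),1),('yellow',(343.6,269.6),1),('red',(399.3,260.3),1)):
    # full depth-based, color-saturated mask window
    hsv=cv2.cvtColor(im,cv2.COLOR_BGR2HSV)
    P=[];
    for y in range(int(v)-16,int(v)+18):
        for xx in range(int(u)-16,int(u)+17):
            p=atdepth('top',xx,y,d[y,xx])
            P.append(p)
    P=np.array(P);k=P[P[:,2]>.05];c=P[(P[:,2]>.012)]
    print(n,'plane',onplane('top',u,v,.062).round(4),'knob',len(k),k.mean(0).round(4),'case',len(c),((c.min(0)+c.max(0))/2).round(4),np.ptp(c,0).round(3))
for n,(u,v) in dict(blue=(260+271/3.3,200+211/3.3),yellow=(260+309/3.3,200+143/3.3),red=(260+259/3.3,200+80/3.3)).items():
    print('side',n,onplane('side',u,v,.062).round(4))
```

```text
blue plane [0.5181 0.0643 0.062 ] knob 133 [0.5157 0.0651 0.0948] case 401 [0.4476 0.0366 0.7886] [0.201 0.12  1.551]Traceback (most recent call last):
  File "<stdin>", line 9, in <module>
  File "h.py", line 10, in atdepth
    o,d=ray(cam,u,v);return o+d*z
        ~~~^^^^^^^^^
  File "h.py", line 4, in ray
    c=vision.camera_info(cam);R=np.array(c['R']);t=np.array(c['t'])
ValueError: time passes only in moves, steps and waits
```

```bash
sed -i 's/^from station import vision/from station import vision as _v\nimport functools\nclass vision:\n    camera_info=staticmethod(functools.lru_cache(None)(_v.camera_info))/' h.py
python3 - <<'E'
from h import *
d=np.load('pics/top0.npy')
for n,(u,v) in(('blue',(293,254.3)),('yellow',(343.6,269.6)),('red',(399.3,260.3))):
    P=np.array([atdepth('top',x,y,d[y,x]) for y in range(int(v)-16,int(v)+18) for x in range(int(u)-16,int(u)+17) if d[y,x]>.5])
    k=P[(P[:,2]>.05)];c=P[(P[:,2]>.012)]
    print(n,'plane',onplane('top',u,v,.062).round(4),'knob',len(k),k.mean(0).round(4),'case',len(c),((c.min(0)+c.max(0))/2).round(4),np.ptp(c,0).round(3))
for n,(u,v) in dict(blue=(260+271/3.3,200+211/3.3),yellow=(260+309/3.3,200+143/3.3),red=(260+259/3.3,200+80/3.3)).items():
    print('side',n,onplane('side',u,v,.062).round(4))
E
```

```text
blue plane [0.5181 0.0643 0.062 ] knob 130 [0.5196 0.0672 0.0609] case 398 [0.5191 0.0667 0.04  ] [0.058 0.06  0.054]
yellow plane [ 0.4787 -0.0712  0.062 ] knob 131 [ 0.4797 -0.0702  0.0611] case 404 [ 0.4786 -0.0709  0.0405] [0.06  0.06  0.056]
red plane [ 0.5052 -0.2197  0.062 ] knob 129 [ 0.5073 -0.2214  0.0613] case 410 [ 0.5074 -0.2214  0.0415] [0.061 0.061 0.058]
side blue [0.5226 0.0808 0.062 ]
side yellow [ 0.483  -0.0567  0.062 ]
side red [ 0.5095 -0.2082  0.062 ]
```

The blue, yellow and red timers show at top-view pixels (293,254), (344,270) and (399,260), each in a plain colour. The look-alikes are turquoise (204,220), green (234,270) and white (240,231), and I leave all three alone. In the enlarged crops the case sizes (about 60 mm) and knob heights (about 61 mm) match the description.

Run:
```python
from h import *
from station import ctrl,get_state
T=dict(blue=(.5205,.0675),yellow=(.481,-.070),red=(.508,-.221))
for a in np.arange(-90,91,30):
    h=np.radians(a)/2; q=[0,-np.sin(h),np.cos(h),0]
    print(a,[None if (j:=ctrl.ik([x,y,.1],q)) is None else np.round(j,2).tolist() for x,y in T.values()])
ctrl.close_gripper(20)
s=get_state();print(s['time'],s['width'],s['contact_force'])
```

```text
-90 [[-0.32, 0.51, 0.22, 1.94, -0.16, 0.71, -0.01], [-0.1, 0.47, 0.28, 2.04, -0.21, 0.66, 0.32], [-0.07, 0.64, 0.7, 1.87, -0.55, 0.84, 0.91]]
-60 [[-0.25, 0.5, 0.11, 1.94, -0.08, 0.7, 0.43], [-0.04, 0.46, 0.19, 2.04, -0.14, 0.65, 0.77], [0.08, 0.58, 0.45, 1.87, -0.35, 0.77, 1.24]]
-30 [[-0.16, 0.5, -0.02, 1.94, 0.01, 0.7, 0.86], [0.02, 0.46, 0.1, 2.04, -0.07, 0.65, 1.22], [0.21, 0.55, 0.24, 1.87, -0.18, 0.75, 1.59]]
0 [[-0.07, 0.5, -0.15, 1.94, 0.11, 0.71, 1.28], [0.09, 0.46, 0.01, 2.04, -0.01, 0.65, 1.67], [0.3, 0.54, 0.1, 1.86, -0.08, 0.74, 2.01]]
30 [[0.02, 0.51, -0.29, 1.94, 0.21, 0.72, 1.7], [0.19, 0.46, -0.14, 2.03, 0.1, 0.66, 2.08], [0.36, 0.54, 0.01, 1.86, -0.01, 0.74, 2.47]]
60 [[0.1, 0.52, -0.41, 1.93, 0.3, 0.74, 2.13], [0.3, 0.46, -0.29, 2.03, 0.21, 0.67, 2.49], [-0.27, 0.83, 1.15, 1.87, -0.88, 1.06, -2.41]]
90 [[0.2, 0.55, -0.57, 1.93, 0.41, 0.78, 2.54], [-0.58, 0.74, 1.15, 2.04, -0.86, 0.95, -2.11], [-0.27, 0.83, 1.15, 1.87, -0.88, 1.06, -1.89]]
0.8667 0.0001941561713331315 [ 0.39101328 -0.13129873  0.13554306]
```

```bash
cat >> h.py <<'E'
Q=[0,np.sin(np.radians(30)),np.cos(np.radians(30)),0]
T=dict(blue=(.5205,.0675),yellow=(.481,-.070),red=(.508,-.221))
def show(name):
    for c in('top','side'):
        p,d=_v.grab_frame(c);np.save(f'pics/{name}_{c}.npy',d)
        s=p[180:300,180:420] if c=='top' else p[200:360,260:420]
        cv2.imwrite(f'pics/{name}_{c}.png',cv2.resize(s,None,fx=3.3,fy=3.3,interpolation=cv2.INTER_CUBIC))
E
python3 - <<'E'
from h import *
from station import ctrl,get_state
ctrl.movep([*T['blue'],.2],Q)
ctrl.movel([*T['blue'],.085],max_speed=.1)
s=get_state();print(s['time'],s['tcp_pos'],s['eef_rot'],s['contact_force'])
show('b1')
E
```

```text
4.3667 [0.52090029 0.06752437 0.08553571] [4.08083932e-04 5.00027385e-01 8.66009430e-01 3.37325341e-04] [-0.31039074 -0.11594803 -0.7957732 ]
```

View pics/b1_side.png

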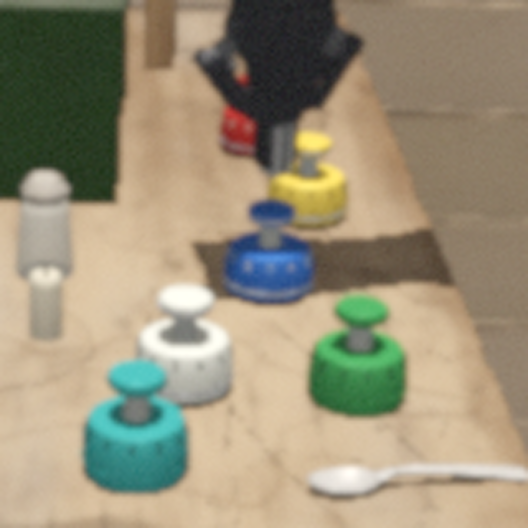

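View pics/b1_top.png

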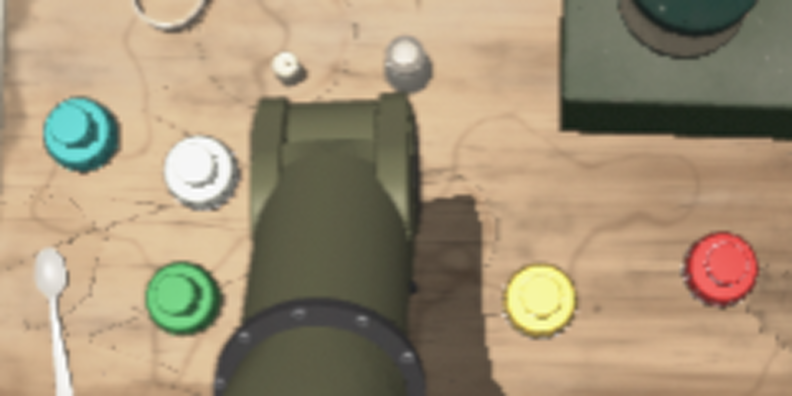

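The side crop shows the shut fingertips at about (277,165) and the blue knob top at (271,211). So the fingers are above the knob, roughly 3 mm short in x. I'll check depth in the same view, then press with force feedback.

```bash
sed -i "s/^T=.*/T=dict(blue=(.5230,.0675),yellow=(.483,-.070),red=(.510,-.221))/" h.py
cat >> h.py <<'E'
def press(n,zmin=.0465,fmax=10.):
    from station import ctrl,get_state
    x,y=T[n]
    ctrl.movel([x,y,.070],max_speed=.05)
    f0=get_state()['contact_force'].copy();print('f0',f0.round(2))
    z=.070
    while z>zmin:
        z-=.002 if z>.055 else .001
        ctrl.movel([x,y,z],max_speed=.03)
        s=get_state();f=s['contact_force']-f0
        print(round(z,4),s['tcp_pos'].round(4),f.round(2),round(s['time'],2))
        if f[2]>fmax or np.hypot(*f[:2])>6: print('stop');break
    ctrl.movel([x,y,.10],max_speed=.08)
    s=get_state();print('up',s['tcp_pos'].round(4),(s['contact_force']-f0).round(2),s['time'])
E
python3 - <<'E'
from h import *
d=np.load('pics/b1_side.npy')
def med(cx,cy,r):
    u,v=260+cx/3.3,200+cy/3.3
    w=[atdepth('side',x,y,d[y,x]) for x in range(int(u)-r,int(u)+r+1) for y in range(int(v)-1,int(v)+2)if d[y,x]>.5]
    return np.median(w,0).round(4)
print('tip',med(277,158,3),'knob',med(271,211,3))
press('blue')
E
```

```text
tip [0.5224 0.0782 0.1015] knob [0.5224 0.075  0.0619]
f0 [0.07 0.21 0.66]
0.068 [0.523  0.0675 0.068 ] [ 1.03 -0.47 -0.47] 5.17
0.066 [0.5229 0.0675 0.0659] [ 0.02  0.23 -1.4 ] 5.42
0.064 [0.5229 0.0675 0.0639] [ 0.17  0.06 -0.7 ] 5.67
0.062 [0.5231 0.0675 0.0619] [-0.16  0.11 -0.78] 5.92
0.06 [0.5231 0.0675 0.0601] [-0.81  0.05  2.04] 6.17
0.058 [0.5231 0.0675 0.058 ] [ 0.44 -0.55  1.83] 6.42
0.056 [0.5231 0.0675 0.0559] [0.33 0.22 2.45] 6.67
0.054 [0.5231 0.0675 0.0539] [-0.12  0.    1.66] 6.92
0.053 [0.5231 0.0675 0.053 ] [ 0.01 -0.31  1.97] 7.17
0.052 [0.523  0.0675 0.052 ] [-0.24 -0.09  1.46] 7.42
0.051 [0.523  0.0675 0.051 ] [ 0.64 -0.84  1.01] 7.67
0.05 [0.523  0.0675 0.0499] [-0.13 -0.6   2.26] 7.92
0.049 [0.523  0.0675 0.0489] [-0.27 -0.94  1.73] 8.17
0.048 [0.5231 0.0675 0.048 ] [-0.62 -0.94  3.65] 8.42
0.047 [0.5231 0.0675 0.0471] [-1.04  0.14  4.47] 8.67
0.046 [0.5231 0.0675 0.0462] [-0.48  0.35  6.69] 8.92
up [0.5226 0.0675 0.0996] [ 0.48 -0.14 -1.79] 9.7417
```

Contact came at about 61 mm, followed by a steady ~3 N, then the pad rise from 49 mm, which is the expected force profile for blue. Next is yellow, with a look before pressing.

Run:
```python
from h import *
from station import ctrl,get_state
ctrl.movel([*T['blue'],.15],max_speed=.15)
ctrl.movep([*T['yellow'],.15],Q)
ctrl.movel([*T['yellow'],.085],max_speed=.1)
print(get_state()['time'],get_state()['tcp_pos'])
show('y1')
```

```text
11.65 [ 0.48336806 -0.06971891  0.0852648 ]
```

View pics/y1_side.png

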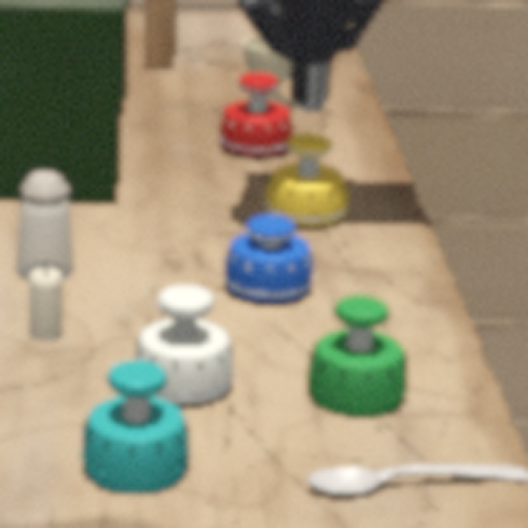

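View pics/y1_top.png

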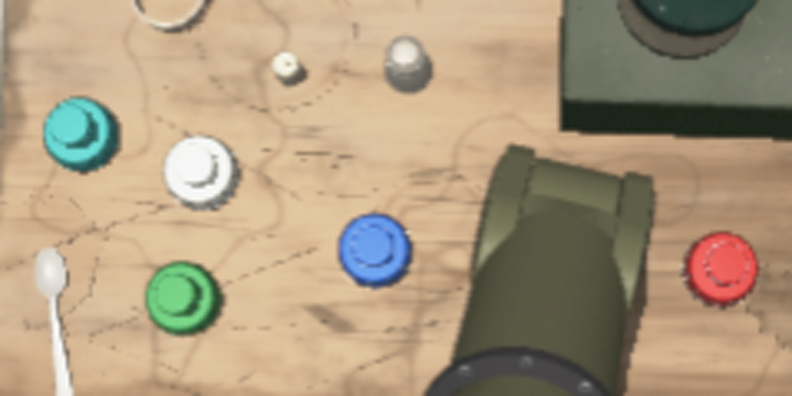

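The blue knob is visibly down: its top moved from crop row 211 to 227, and the case has not moved. The fingertips at (311,100) are over the yellow knob at (309,143). Pressing yellow.

Run:
```python
from h import *
from station import ctrl,get_state
press('yellow')
ctrl.movel([*T['yellow'],.15],max_speed=.15)
ctrl.movep([*T['red'],.15],Q)
ctrl.movel([*T['red'],.085],max_speed=.1)
print(get_state()['time'],get_state()['tcp_pos'])
show('r1')
```

```text
f0 [ 0.23 -0.32 -0.39]
0.068 [ 0.483 -0.07   0.068] [-1.25 -0.64  0.36] 12.45
0.066 [ 0.4829 -0.07    0.0659] [-1.19  0.81  0.39] 12.7
0.064 [ 0.4829 -0.07    0.0639] [0.1 0.1 0.5] 12.95
0.062 [ 0.483  -0.07    0.0619] [-0.76  0.23  0.57] 13.2
0.06 [ 0.4831 -0.07    0.06  ] [-0.58  0.32  3.25] 13.45
0.058 [ 0.483  -0.07    0.0579] [-0.01  1.74  2.77] 13.7
0.056 [ 0.483  -0.07    0.0559] [-0.49 -0.63  3.53] 13.95
0.054 [ 0.483  -0.07    0.0539] [ 0.38 -0.42  3.28] 14.2
0.053 [ 0.483 -0.07   0.053] [ 0.08 -0.55  2.97] 14.45
0.052 [ 0.483 -0.07   0.052] [-0.55  0.55  3.32] 14.7
0.051 [ 0.483  -0.07    0.0509] [-0.5   0.4   4.02] 14.95
0.05 [ 0.483  -0.07    0.0499] [-0.05  0.93  3.22] 15.2
0.049 [ 0.483  -0.07    0.0489] [0.18 0.48 2.7 ] 15.45
0.048 [ 0.483 -0.07   0.048] [0.21 0.33 3.62] 15.7
0.047 [ 0.4831 -0.07    0.0471] [1.05 0.81 6.45] 15.95
0.046 [ 0.4831 -0.07    0.0462] [-0.79  0.32  7.7 ] 16.2
up [ 0.4826 -0.0699  0.0996] [-0.1   0.59  0.35] 17.025
18.9667 [ 0.51039267 -0.22086511  0.08541298]
```

View pics/r1_side.png

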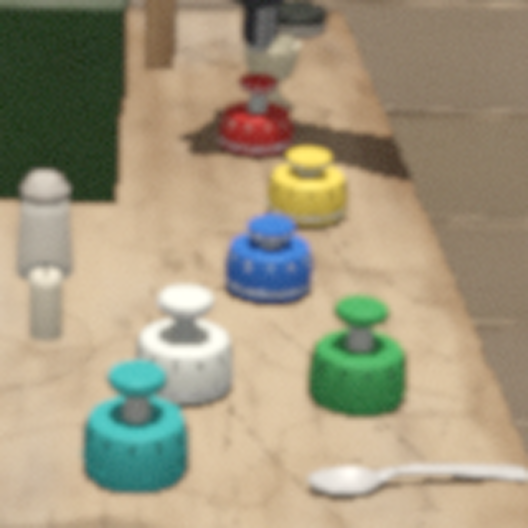

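The yellow knob is down (row 143 to 157), and its case is in place. The fingertips at (260,40) are over the red knob at (259,80). Pressing red, then retreating clear of everything.

Run:
```python
from h import *
from station import ctrl,get_state
press('red')
ctrl.movel([*T['red'],.22],max_speed=.15)
ctrl.movep([.42,.30,.3],Q)
print(get_state()['time'],get_state()['tcp_pos'])
show('e1')
d=np.load('pics/e1_top.npy');d0=np.load('pics/top0.npy')
for n,(u,v) in(('blue',(293,254.3)),('yellow',(343.6,269.6)),('red',(399.3,260.3)),('white',(240,231))):
  for D in(d0,d):
    P=np.array([atdepth('top',x,y,D[y,x]) for y in range(int(v)-16,int(v)+18) for x in range(int(u)-16,int(u)+17) if D[y,x]>.5])
    c=P[(P[:,2]>.012)&(P[:,2]<.1)]; k=P[(P[:,2]>.042)&(P[:,2]<.1)]
    print(n,'case',((c.min(0)+c.max(0))/2).round(4)[:2],'knob z',np.median(k[:,2]).round(4))
```

```text
f0 [-0.7  -0.1   0.65]
0.068 [ 0.51  -0.221  0.068] [ 0.84 -0.57 -0.3 ] 19.77
0.066 [ 0.5099 -0.221   0.0659] [ 0.33  0.95 -1.1 ] 20.02
0.064 [ 0.5099 -0.2209  0.0639] [ 0.73  0.47 -0.52] 20.27
0.062 [ 0.51   -0.221   0.0619] [ 1.29  0.46 -0.23] 20.52
0.06 [ 0.5101 -0.221   0.0601] [0.73 0.93 2.46] 20.77
0.058 [ 0.5101 -0.221   0.058 ] [0.84 0.71 1.91] 21.02
0.056 [ 0.51   -0.221   0.0559] [1.49 0.03 2.29] 21.27
0.054 [ 0.51   -0.221   0.0539] [ 0.66 -0.24  1.13] 21.52
0.053 [ 0.51  -0.221  0.053] [ 1.11 -0.13  2.41] 21.77
0.052 [ 0.5101 -0.221   0.052 ] [ 0.75 -0.66  2.11] 22.02
0.051 [ 0.51   -0.221   0.0509] [1.35 0.22 1.19] 22.27
0.05 [ 0.51   -0.221   0.0499] [ 0.76 -0.14  1.77] 22.52
0.049 [ 0.51   -0.221   0.0489] [ 1.61 -0.27  2.16] 22.77
0.048 [ 0.51  -0.221  0.048] [0.9  1.29 3.53] 23.02
0.047 [ 0.5101 -0.2211  0.0471] [ 0.67 -0.39  4.7 ] 23.27
0.046 [ 0.5101 -0.2211  0.0463] [0.64 0.94 6.18] 23.52
up [ 0.5097 -0.2208  0.0996] [ 0.43  0.96 -0.98] 24.3417
27.225 [0.42071339 0.29890166 0.29975887]
blue case [0.5191 0.0667] knob z 0.061
blue case [0.519  0.0667] knob z 0.0495
yellow case [ 0.4786 -0.0709] knob z 0.0612
yellow case [ 0.4789 -0.0708] knob z 0.0493
red case [ 0.5074 -0.2214] knob z 0.0612
red case [ 0.5076 -0.2212] knob z 0.0489
white case [0.5832 0.2139] knob z 0.0611
white case [0.5843 0.2139] knob z 0.0607
```

View pics/e1_side.png

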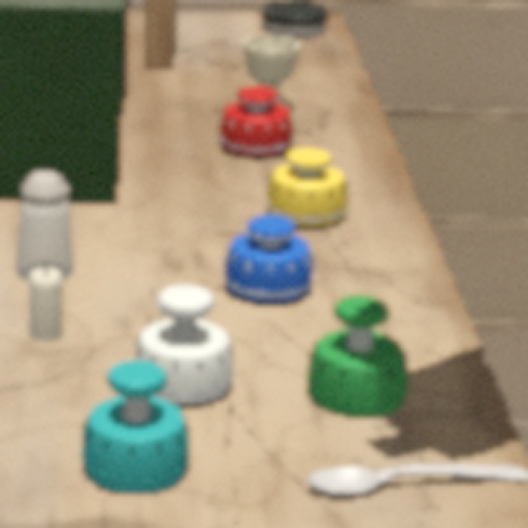

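View pics/e1_top.png

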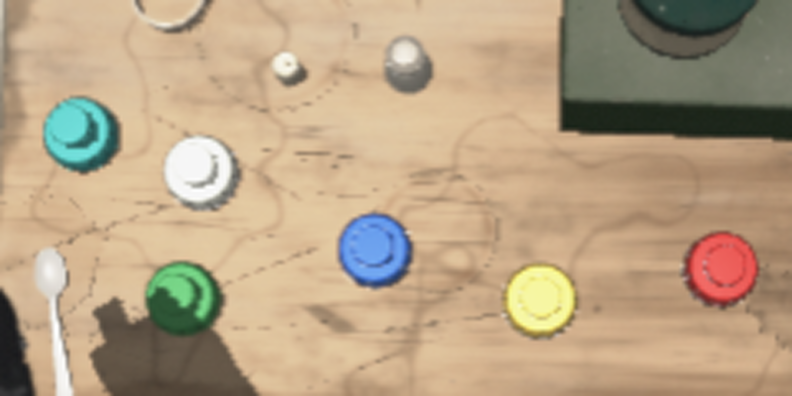

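All three knobs are down, the white, green and turquoise ones are still up, nothing has shifted, and the arm is clear.

```bash
python3 -c "
from station import ticket,get_state
ticket.close_job();print(get_state()['time'])"
```

```text
the job is handed in; nothing more can be done
the job is handed in; nothing more can be done
```

I pressed the blue, then the yellow, then the red timer down with the shut fingertips and handed the job in at about 27 s, inside the 48 s limit. Each press took about 3 N, rising to 6–8 N on the rubber pad.

**Knobs:** in the last depth picture the three knobs were down by about 12 mm, with tops near 49 mm instead of 61 mm. The white knob was still up, as were the green and turquoise look-alikes.

**Positions:** the blue, yellow and red cases were within 0.3 mm of where they started. White read 1.1 mm different, which I take as measurement noise because the arm never went near it. The spoon, salt, candle and egg cup looked unmoved by eye in the final pictures; I did not measure them.

**Disagreement:** the side camera put the knobs about 3 mm farther in x and 7–16 mm farther in y than the top camera. I moved the target 2.5 mm in x after comparing the fingertips with the knob in the same picture. I kept the top camera's y, because the side camera sees y at a very flat angle.

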